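# Mist the screen, peel an ink tray off the stack and hold it over the screen

### The job

Mist the printing screen: press the red sprung cap of the canister fully down and let it spring back up. Then peel the top orange ink tray off its stuck stack by its tab: first lift only the tab corner, so that the tray tips by a good 10 degrees while its opposite corner still rests on the stack, then lift it clear. Finish while holding the tray by the tab, roughly level, open side up, still, and centred over the green screen at least 15 cm above the bench; do not let go, and leave the two ink jars and the red cup where they stand.

Things in the scene. Friction and masses are not known exactly. Their poses are not given: they have to be found in the camera images.
- cap (a joint): how far the red cap of the misting canister is pressed, in m: 0 up, 0.006 fully down; a spring pushes it back up; pressing starts at about 2 N and fully down takes about 6 N. The canister itself is fixed to the bench
- cap_top (a point): centre of the flat top of the red round cap (36 mm across, moves straight down when pressed) on the white and yellow canister (54 mm across) that stands upright beyond the screen; cap top 148 mm above the bench
- tray_center (a point): centre of the top orange tray, half-way up: square formed tray, 140 x 140 mm over its flat rim, 26 mm high, about 90 g. Its z axis points up out of the open side; its x axis runs along a diagonal, from the corner with the tab (at -x) to the opposite corner (at +x). The rim top lies 13 mm above this point.
- tray_tab (a point): centre of the grip tab of the top orange tray: an upright lug sticking out of one corner along the diagonal (tray's -x), 12 mm thick (along the tray's y), 18 mm high, its free part 29 mm long with free space below it down to the bench. This point is 116 mm out from the tray's centre and 18 mm above it. The orange trays below have no tab
- tray_far (a point): top of the rim at the corner of the top orange tray opposite to the tab, 99 mm from the tray's centre, 13 mm above tray_center
- stack: the fixed stack of four orange trays under the top one, on a plywood block (120 mm square, 30 mm high); origin on the bench under its middle, x and z axes like the top tray's at the start. The rim of its uppermost tray is 80 mm above the bench
- stack_blue: an equal stack of blue trays, tab and all, all fixed, not to be used; origin on the bench under its middle; 98 mm high over its tab
- screen_mid (a point): centre of the green mesh of the fixed printing screen that lies flat on the bench, 9 mm above the bench: aluminium frame 220 x 220 mm outside, 25 mm high
- canister: the fixed misting canister in its holder (foot 80 mm square); origin on the bench under its axis
- jar_white: loose white ink jar, 60 mm across, 75 mm high; origin at the centre of its underside; leave alone
- jar_green: loose green ink jar, 60 mm across, 75 mm high; origin at the centre of its underside; leave alone
- pot: loose red cup, 72 mm across, 70 mm high; leave alone
- tray: the top orange tray; origin at the centre of its underside, 13 mm below tray_center, same axes. At the start it is nested in the orange stack, rim top 88 mm above the bench, and runs of dried ink hold its rim on all four sides: pulling straight up takes some 13 N, tipping it up about the corner opposite the tab some 8 N at the tab; an edge comes free once it has risen about 8 mm
Not all that is in view belongs to the job. What is shaped like the tray but purple is not meant.

How it is judged:
On the way, in this order (a step that is already met when the one before it is completed fails the run):
1. the cap is pressed fully down (value of joint cap above 0.0045 m), for 0.1 s.
2. the cap has sprung back up (value of joint cap below 0.0015 m), for 0.1 s.
3. the tray is tipped up at the tab by 10 degrees or more while its opposite corner still rests on the stack (angle between tray_center's own z axis and vertical above 0.16 rad and z of tray_tab in the frame of stack above 0.115 m and z of tray_far in the frame of stack below 0.1 m and contact force between the fingers and tray above 0.5 N), for 0.05 s.
At the end, for the whole second after the job is handed in: The program ends with the tray gripped by its tab: tray centre within 60 mm of the screen's centre seen from above and more than 150 mm above the bench, open side up and level within about 24 degrees, still, touching neither the stacks nor the canister; the cap is back up (horizontal distance between tray_center and screen_mid below 0.06 m and height (world z) of tray_center above 0.15 m and angle between tray_center's own z axis and vertical below 0.42 rad and contact force between the fingers and tray above 1 N and distance between the grasp point and tray_tab below 0.04 m and linear speed of tray below 0.05 m/s and contact force between tray and stack below 0.1 N and contact force between tray and stack_blue below 0.1 N and contact force between tray and canister below 0.1 N and value of joint cap below 0.0015 m); the arm keeps its last pose, push and grip.
It fails at once if a loose bystander (ink jar or red cup) was pushed more than 30 mm (distance of any of jar_white, jar_green, pot from where it was at the start of the episode above 0.03 m).
It also fails if it takes over 53 s, if anything falls off the work surface, if the arm or the gripper's body presses on something with over 40 N, if the wrist force passes 120 N, or if a joint passes its speed limit or range.

### The arm

A 7-joint arm with a two-finger parallel gripper is mounted at the origin on the work surface. World frame = base frame: x ahead of the robot, y to its left, z up, the work surface at z = 0. Lengths are in m, angles in rad, forces in N, time in s.
With the tool pointing down it reaches from about 0.4 to 0.85 m from the base axis. Payload 4.5 kg.
Tool frame: the origin (TCP) lies midway between the tips of the shut fingers; the grasp point (between the pads) lies 19 mm behind it (grip_depth is the distance from the TCP to the grasp point, in m); z points along the fingers, y is the direction in which the jaws open and shut (so a half turn about z gives the same grasp; the last joint's range is limited). The gripper opens to 85 mm and grips with 20 to 120 N. Pads are 22 mm wide; open, the fingers measure 114 mm over their backs; the gripper's body (76 mm by 85 mm) begins 54 mm behind the grasp point. The pads swing forward as they close: fully open they stand 13 mm farther back than shut.
Start: joints at [1.354, 0.689, -0.195, 1.565, 0.157, 0.902, -0.215], TCP at [0.155, -0.605, 0.231] pointing down, gripper open.
Joint ranges: [-3.01, 3.01], [-0.46, 2.08], [-1.47, 1.51], [0.13, 2.56], [-1, 4.14], [0.04, 2.09], [-2.66, 2.66]. Speed limits (rad/s): [2.57, 2.57, 3.14, 3.14, 3.14, 3.14, 3.14].

### API

Orientations are given as a unit quaternion [x, y, z, w].
In Python, from bench import observe, get_image, close_job, regions_of, grip_depth gives the robot as it stands.
- The arm moves only by the tool play_rows, never from a script. Its argument "series" is text: rows parted by semicolons, each of 4 numbers parted by spaces: the shift along the tool's x, y, z in mm, then the turn about the tool's z in rad. In form: dx dy dz turn; .... A call has 1 to 20 rows; each row shifts and turns the commanded pose from where the row before left it, along the tool's axes as they then stand; what a row does not reach is not made up. A row lasts 1/10 s, in which the tool goes at most 50 mm and 8.59 degrees, less where a joint would pass 70% of its speed; a pose out of reach is approached as far as the arm can. A call is refused whole if a number of a shift passes 50 or a number of a turn 0.15, either way. A call with a gripper value outside its range is refused whole. "jaw" is the closure, from -1 (fully open) to 1 (shut), set as the call begins (left out, the last holds). The fingers move at their own pace and stop on an object; "squeeze" is the grip in N (left out, the last holds). Time passes only in rows, so rows that do not move let the fingers close. It gives the time, the measured TCP pose, the force and the opening at its end, in the units of the state.
- observe(): the state, without advancing time (a new reading comes with each control period).
- get_image(name): name is "scene" or "top" or "wrist"; returns a dict with "pixels" (384x512x3 uint8, red, green, blue), "fovy" (degrees; the focal length in pixels is half the picture's height over the tangent of half this angle, whatever the lens; pixels are square), "cx", "cy" (the principal point, pixels), "eye" and "orientation" of the camera in the world. Camera axes: x right, y down, z forward; pixel columns grow to the right and rows downward; lengths in m; the calibration is good to about 2 mm. The wrist camera is an equidistant fisheye: a pixel r from the principal point sees the ray r / f radians off the axis. A picture is of the moment at which its call begins. There is no depth.
- close_job(): hands the job in, once; it reports no verdict.
Trained networks look in a picture, given as the dict that the camera call returned (one of the last four; its "shot" number tells which), for a name from the list of things; names that differ only in an ending like _2 or _b are one class to them, and where a whole thing is asked for, a point or a joint stands for the part that bears it (a point fixed in the world has none). Each returns a list of dicts, best first, with "conf" (0 to 1); they miss things now and then, are a little off and sometimes report something else, mostly with a low value. They report only what shows in the picture. A call takes as long as a camera call. They do not tell look-alikes from the thing itself.
- regions_of(picture, target): "region" (384x512 bool, what is visible of it) and "position" ([column, row] in pixels, amid what is visible of it).
The state is a dict: "time": time; "qpos": joint angles; "joint_velocities": joint speeds; "joint_efforts": joint torques, N m; "tool_pos": TCP position; "tool_rot": TCP orientation; "ft_force": force on the tool from outside, world axes, zero at the start; "moment": the same for the moment, N m; "finger_gap": finger opening in m.
Only numpy, scipy, OpenCV 4.12 (cv2) and the standard library are available. Lean on these libraries where they do the work, as an engineer would, in place of code of your own. Each camera call takes 0.05 s, during which the arm holds its last target.

## Working session

There is one attempt and no reset: what is moved stays moved. The work goes in short steps, Python scripts to look and compute and a tool call to move; the robot and the scene stay as the last step left them, time stands still between calls to the robot, and variables do not carry over. Pictures are saved under pics/ and viewed, and the job is handed in when it is done.

Besides the shell and the picture viewer there is one more tool, called as a command line: name --argument value ..., lists and objects as JSON in quotes. play_rows: Moves the arm, as the interface text tells. Its arguments: {"type":"object","properties":{"series":{"type":"string"},"jaw":{"type":"number"},"squeeze":{"type":"number"}},"required":["series"]}

```bash
mkdir -p pics; ls; cat > h.py <<'E'
import numpy as np,cv2
from bench import *
from scipy.spatial.transform import Rotation as R
def save(p,n): cv2.imwrite('pics/'+n+'.png',cv2.cvtColor(np.array(p['pixels']),cv2.COLOR_RGB2BGR))
def f(p): return 192/np.tan(np.radians(p['fovy'])/2)
def atz(p,uv,z):
    d=np.array([(uv[0]-p['cx'])/f(p),(uv[1]-p['cy'])/f(p),1.]); d=R.from_quat(p['orientation']).apply(d)
    e=np.array(p['eye']); return e+d*(z-e[2])/d[2]
def proj(p,X):
    c=R.from_quat(p['orientation']).inv().apply(np.array(X)-np.array(p['eye'])); return c[:2]/c[2]*f(p)+[p['cx'],p['cy']]
E
python3 - <<'E'
from h import *
print(observe(),grip_depth)
for n in ['scene','top']:
    p=get_image(n); save(p,n+'0'); print(n,p['eye'],p['orientation'],p['fovy'],p['cx'],p['cy'])
    for t in ['cap_top','tray','stack','stack_blue','canister','jar_white','jar_green','pot','tray_tab']:
        try: print(t,[(round(r['conf'],2),np.round(r['position'],1)) for r in regions_of(p,t)][:3])
        except Exception as e: print(t,e)
p=get_image('wrist'); save(p,'wrist0')
E
```

```text
pics
{'time': 0.0, 'qpos': array([ 1.35378237,  0.69002605, -0.19450845,  1.56638458,  0.15732738,
        0.90253117, -0.2151263 ]), 'joint_velocities': array([-0.00081019, -0.00107677,  0.00091366,  0.00044521,  0.00185262,
        0.00124279,  0.00197912]), 'joint_efforts': array([ 1.05422773e-04, -5.39627731e+01, -1.26661465e+00, -1.58545876e+01,
        9.13165655e-03,  9.41712671e-03,  2.27539971e-06]), 'tool_pos': array([ 0.15488801, -0.60479727,  0.23044689]), 'tool_rot': array([ 9.92141630e-01,  1.25116075e-01, -2.05418633e-04, -9.55156334e-04]), 'ft_force': array([-0.78395892,  0.08448017,  0.44710053]), 'moment': array([ 0.02701285, -0.05197534, -0.00758453]), 'finger_gap': 0.08525692262789634} 0.0187
scene [ 1.5999702  -0.33676759  0.897537  ] [ 0.70928403  0.5305146  -0.27338086 -0.37514441] 46.99873288528113 263.0325693515044 195.56177314755274
cap_top [(0.59, array([282.2, 223.3]))]
tray [(0.89, array([353. , 187.4])), (0.7, array([332. , 164.8]))]
stack [(0.83, array([347.4, 206.6])), (0.4, array([351.2, 188.8]))]
stack_blue [(0.67, array([280.7, 221.7])), (0.56, arra
[... 185 characters left out ...]
ay_tab [(0.67, array([353.7, 189.3])), (0.57, array([329.9, 163.7])), (0.35, array([278. , 246.6]))]
top [ 0.27956442 -0.00467339  1.24755691] [ 0.70865784 -0.69905301  0.06880312 -0.06629541] 49.38658718292982 248.24521349131024 181.5106485440413
cap_top [(0.41, array([249.8, 113.1]))]
tray [(0.87, array([142.4, 176.3])), (0.78, array([119.7, 273.9]))]
stack [(0.81, array([154.8, 196.4]))]
stack_blue [(0.57, array([350.6, 162.6]))]
canister [(0.57, array([247.6, 125.5]))]
jar_white [(0.96, array([314.7, 104.2])), (0.36, array([139.3, 171.8]))]
jar_green [(0.75, array([187.7, 100.4]))]
pot [(0.81, array([248.1,  91.6]))]
tray_tab [(0.93, array([137.9, 176.9])), (0.58, array([117.7, 278.9]))]
```

View pics/scene0.png

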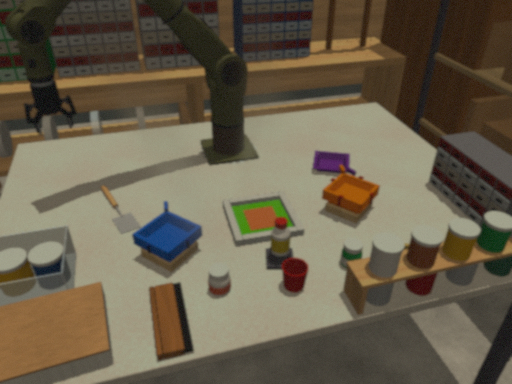

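View pics/top0.png

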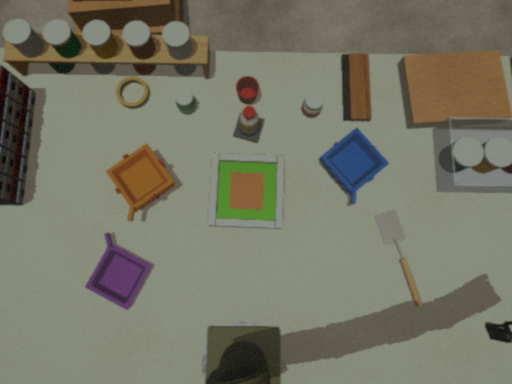

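The scene picture shows the orange stack at about (350,190), the canister at (280,240) and the screen at (260,218). In the top picture the orange tray is at (142,178) with its tab at (131,212), the cap at (250,113) and the screen at (247,190). Next I measure these precisely.

```bash
python3 - <<'E'
from h import *
p=get_image('top'); s=get_image('scene')
I=np.array(p['pixels']);I2=np.array(s['pixels'])
a=cv2.resize(I[130:230,90:190],None,fx=6,fy=6,interpolation=cv2.INTER_CUBIC)
cv2.imwrite('pics/ztray.png',a[:,:,::-1])
a=cv2.resize(I[80:240,190:350],None,fx=3.7,fy=3.7,interpolation=cv2.INTER_CUBIC); cv2.imwrite('pics/zmid.png',a[:,:,::-1])
a=cv2.resize(I2[150:300,250:400],None,fx=4,fy=4,interpolation=cv2.INTER_CUBIC); cv2.imwrite('pics/zsc.png',a[:,:,::-1])
# red cap
def comp(img,box,cond):
    x0,x1,y0,y1=box; J=img[y0:y1,x0:x1].astype(int); m=cond(J[...,0],J[...,1],J[...,2]); ys,xs=np.nonzero(m); return m.sum(),xs.mean()+x0,ys.mean()+y0,xs.min()+x0,xs.max()+x0,ys.min()+y0,ys.max()+y0
red=lambda r,g,b:(r>100)&(g<70)&(b<70)
c=comp(I,(235,262,104,135),red); print(c, atz(p,c[1:3],.148))
c=comp(I2,(265,300,212,235),red); print(c)
for n,q in (('top',p),('scene',s)):
  for r in regions_of(q,'cap_top'):
    print(n,'cap',r['conf'],r['position'],r['region'].sum())
org=lambda r,g,b:(r>120)&(g>50)&(g<r*0.65)&(b<60)
J=I.astype(int);m=org(J[...,0],J[...,1],J[...,2]);m[:, 200:]=0;m[:140]=0
cv2.imwrite('pics/m.png',m.astype(np.uint8)*255)
g=(J[...,1]>120)&(J[...,0]<100)&(J[...,2]<100); g[:,:205]=0;g[:140]=0;g[240:]=0;g[:,290:]=0
ys,xs=np.nonzero(g); rr=cv2.minAreaRect(np.stack([xs,ys],1).astype(np.float32)); print(rr, atz(p,rr[0],.009))
E
```

```text
(np.int64(100), np.float64(248.51), np.float64(111.65), np.int64(243), np.int64(254), np.int64(106), np.int64(117)) [ 0.68984404 -0.00530751  0.148     ]
(np.int64(76), np.float64(279.9605263157895), np.float64(220.94736842105263), np.int64(274), np.int64(286), np.int64(218), np.int64(225))
scene cap 0.58 [279.4, 225.3] 147
((246.75399780273438, 190.650146484375), (57.83375549316406, 56.71465301513672), 2.2906100749969482) [ 0.49145577 -0.00337323  0.009     ]
```

View pics/ztray.png

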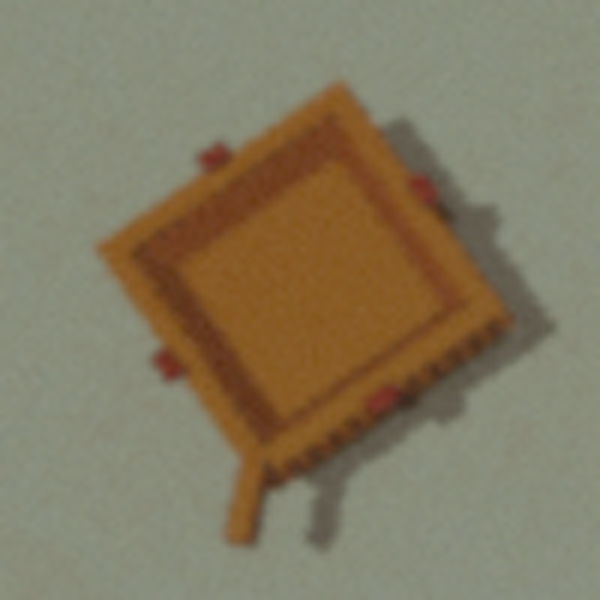

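View pics/zmid.png

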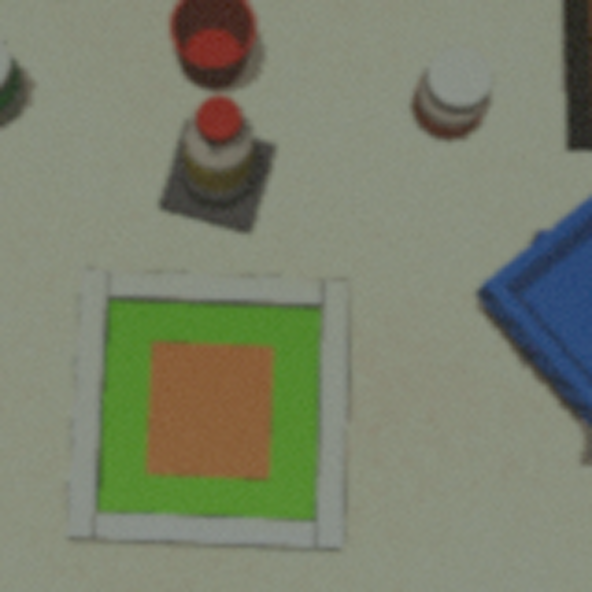

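View pics/zsc.png

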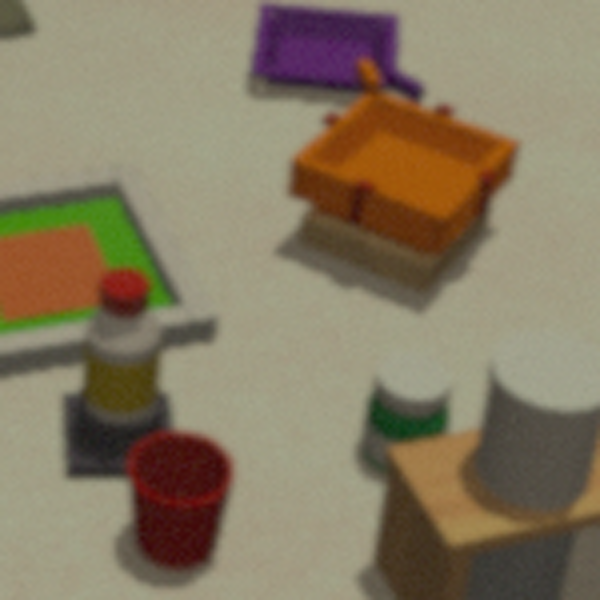

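```bash
python3 - <<'E'
from h import *
from scipy.optimize import least_squares
p=get_image('top'); s=get_image('scene')
print(proj(s,[.690,-.0053,.148]),proj(s,[.685,-.0053,.148]))
q=lambda u,v,x0=90,y0=130,k=6:((u+.5)/k-.5+x0,(v+.5)/k-.5+y0)
pts={'far':q(340,83),'L':q(98,247),'R':q(508,312)}
W={k:atz(p,v,.088)[:2] for k,v in pts.items()}; print(W)
print('tabend',atz(p,q(240,543),.098), 'tabmid', atz(p,q(247,505),.102))
def sq(c): 
    cx,cy,th=c; d=np.array([np.cos(th),np.sin(th)]); n=np.array([-d[1],d[0]]); C=np.array([cx,cy])
    return dict(far=C+.099*d,L=C+.099*n,R=C-.099*n)
fun=lambda c:np.concatenate([sq(c)[k]-W[k] for k in W])
r=least_squares(fun,[.52,.27,0]);print(r.x,r.fun.round(4))
cx,cy,th=r.x;d=np.array([np.cos(th),np.sin(th),0])
C=np.array([cx,cy,.075]);tab=C-.116*d+[0,0,.018];print('tab',tab)
for im,n,rg in((p,'t',(90,130)),(s,'s',(300,150))):
    I=np.array(im['pixels'])[rg[1]:rg[1]+100,rg[0]:rg[0]+100]; a=cv2.resize(I,None,fx=6,fy=6,interpolation=cv2.INTER_CUBIC)[:,:,::-1].copy()
    nn=np.array([-d[1],d[0],0])
    for X in [C+.099*d+[0,0,.013],C+.099*nn+[0,0,.013],C-.099*nn+[0,0,.013],C-.099*d+[0,0,.013],tab,tab-.0145*d]:
        u=(proj(im,X)-rg+.5)*6-.5; cv2.circle(a,tuple(int(x) for x in u),4,(255,255,0),-1)
    cv2.imwrite(f'pics/chk_{n}.png',a)
o=observe(); print(R.from_quat(o['tool_rot']).as_matrix().round(3),o['time'])
E
```

```text
[280.39243435 219.60720377] [279.81870388 218.54405367]
{'far': array([0.61165984, 0.28746783]), 'L': array([0.52961931, 0.39699153]), 'R': array([0.50105688, 0.20178092])}
tabend [0.38959116 0.31771211 0.098     ] tabmid [0.40666313 0.31455721 0.102     ]
[ 0.51476733  0.30001209 -0.13980848] [ 0.0011 -0.0013 -0.0011  0.0011 -0.0001  0.0002]
tab [0.39989918 0.31617709 0.093     ]
[[ 0.969  0.248  0.   ]
 [ 0.248 -0.969 -0.   ]
 [ 0.     0.    -1.   ]] 1.35
```

View pics/chk_t.png

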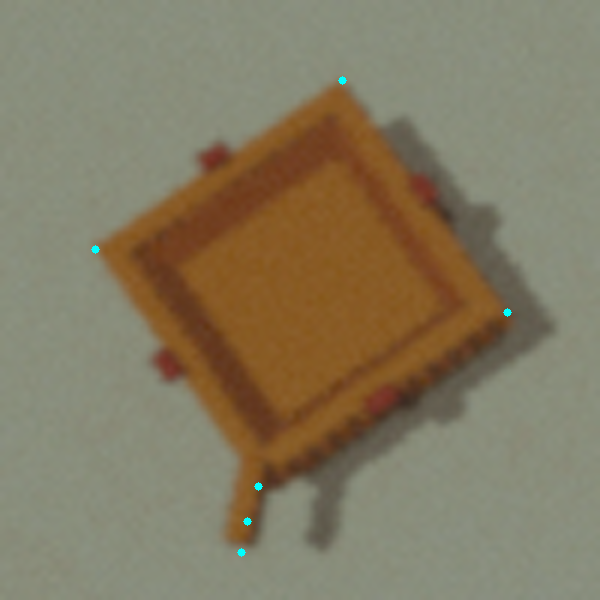

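View pics/chk_s.png

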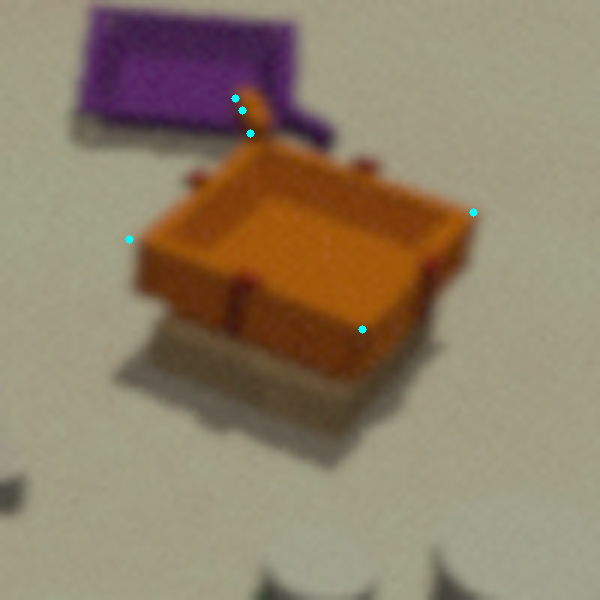

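Top view and projection agree: tab near (0.400, 0.316, 0.093) with the diagonal at −0.14 rad, cap at (0.690, −0.005), screen at (0.491, −0.003). Next I move the shut gripper above the cap.

play_rows --series "20 -13 0 0;33 -22 0 0;33 -22 0 0;33 -22 0 0;33 -22 0 0;33 -22 0 0;33 -22 0 0;33 -22 0 0;33 -22 0 0;33 -22 0 0;33 -22 0 0;33 -22 0 0;33 -22 0 0;33 -22 0 0;33 -22 0 0;33 -22 0 0;33 -22 0 0;33 -22 0 0;33 -22 0 0;33 -22 0 0" --jaw 1

```text
time: 3.35
tool_pos: [0.6759, -0.026, 0.2313]
tool_rot: [0.992, 0.125, 0.0, 0.0]
ft_force: [1.2, -0.6, 0.4]
finger_gap: -0.0
```

play_rows --series "20 -14 0 0;0 0 0 0;0 0 0 0;0 0 0 0"

```text
time: 3.75
tool_pos: [0.6901, -0.0109, 0.2312]
tool_rot: [0.992, 0.124, -0.001, 0.001]
ft_force: [0.3, -0.7, -0.0]
finger_gap: 0.0001
```

```bash
python3 - <<'E'
from h import *
o=observe(); print(o['time'],o['tool_pos'],o['qpos'].round(2),o['ft_force'])
d=np.array([.69,-.0053,.148])-o['tool_pos'];print(R.from_quat(o['tool_rot']).inv().apply(d)*1e3)
p=get_image('wrist'); save(p,'w1'); s=get_image('scene'); 
I=np.array(s['pixels'])[150:300,200:350]; cv2.imwrite('pics/s1.png',cv2.resize(I,None,fx=4,fy=4)[:,:,::-1])
print(p['cx'],p['cy'],p['fovy'],p['eye'])
E
```

```text
3.75 [ 0.69007912 -0.01087177  0.23122187] [-0.    0.78 -0.1   1.34  0.09  1.02 -1.44] [ 0.34945523 -0.6804914  -0.01482639]
[ 1.40402454 -5.53914143 83.21223727]
257.43294365450583 191.61748909953644 65.70646984690485 [0.76770066 0.00927527 0.3737665 ]
```

View pics/w1.png

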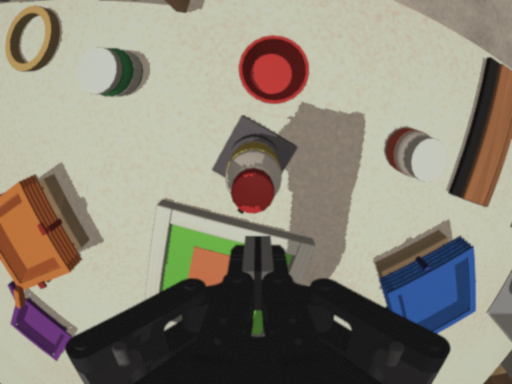

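View pics/s1.png

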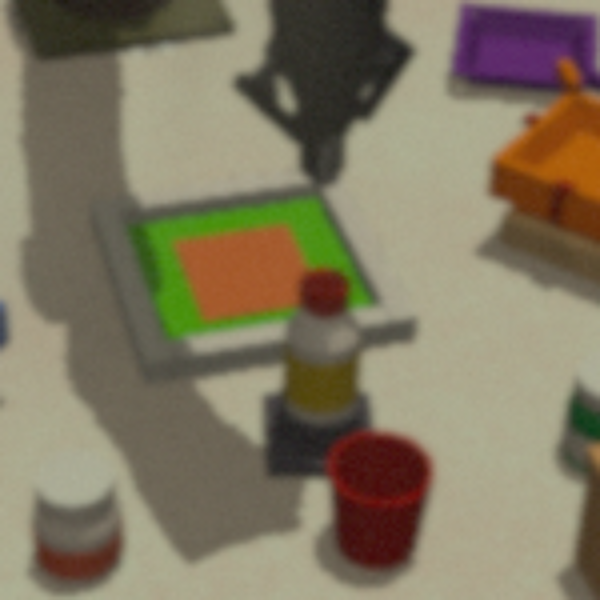

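The wrist view shows the cap at about (252,190) with the red cup beyond it at (273,70). I check the cap position with the fisheye model.

```bash
cat >> h.py <<'E'
def fatz(p,uv,z):
    v=np.array([uv[0]-p['cx'],uv[1]-p['cy']]); r=np.linalg.norm(v); t=r/f(p)
    d=np.r_[np.sin(t)*v/max(r,1e-9),np.cos(t)]; d=R.from_quat(p['orientation']).apply(d); e=np.array(p['eye']); return e+d*(z-e[2])/d[2]
def fproj(p,X):
    c=R.from_quat(p['orientation']).inv().apply(np.array(X)-np.array(p['eye'])); r=np.hypot(c[0],c[1]); return c[:2]/r*np.arctan2(r,c[2])*f(p)+[p['cx'],p['cy']]
E
python3 - <<'E'
from h import *
p=get_image('wrist'); I=np.array(p['pixels'])
print(fatz(p,(252,191),.148))
a=cv2.resize(I[140:260,200:320],None,fx=5,fy=5,interpolation=cv2.INTER_CUBIC)[:,:,::-1].copy()
for t in np.linspace(0,6.28,24):
    u=(fproj(p,[.69+.018*np.cos(t),-.0053+.018*np.sin(t),.148])-[200,140]+.5)*5; cv2.circle(a,tuple(int(x) for x in u),2,(255,255,0),-1)
cv2.imwrite('pics/w1z.png',a)
a=cv2.resize(I[130:384,0:120],None,fx=2.3,fy=2.3)[:,:,::-1].copy()
print('tab from wrist', p['fovy'])
E
```

```text
[ 0.69426282 -0.00508024  0.148     ]
tab from wrist 65.70646984690485
```

View pics/w1z.png

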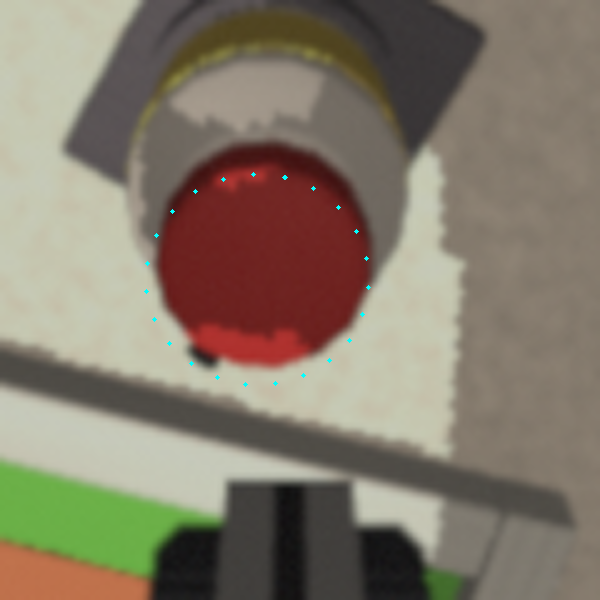

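play_rows --series "3 -4 20 0;0 0 30 0;0 0 20 0;0 0 6 0;0 0 4 0;0 0 4 0;0 0 4 0;0 0 2 0;0 0 1 0;0 0 0 0"

```text
time: 4.9
tool_pos: [0.6936, -0.0045, 0.1422]
tool_rot: [0.992, 0.125, 0.001, 0.0]
ft_force: [-2.3, -0.2, 7.4]
finger_gap: 0.0003
```

play_rows --series "0 0 1 0;0 0 1 0;0 0 0 0;0 0 0 0"

```text
time: 5.3
tool_pos: [0.6937, -0.0046, 0.142]
tool_rot: [0.992, 0.125, 0.002, 0.0]
ft_force: [-5.6, -1.1, 16.5]
finger_gap: -0.0
```

```bash
python3 - <<'E'
from h import *
o=observe(); print(o['time'],o['tool_pos'],o['ft_force'])
s=get_image('scene'); I=np.array(s['pixels'])[180:280,230:330]; cv2.imwrite('pics/s2.png',cv2.resize(I,None,fx=6,fy=6,interpolation=cv2.INTER_CUBIC)[:,:,::-1])
E
```

```text
5.3 [ 0.69371574 -0.00457199  0.14201949] [-5.64404627 -1.06680126 16.46138885]
```

View pics/s2.png

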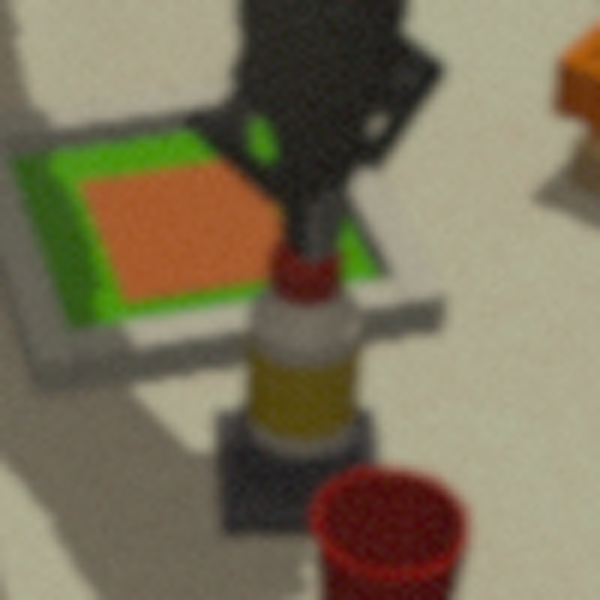

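Force rose without motion, so the cap is at its stop. Now release, lift, turn and go above the tab.

play_rows --series "0 0 -4 0;0 0 -10 0;0 0 -20 0;0 0 -30 0;0 0 -30 0.13;0 0 0 0.13;0 0 0 0.13;0 0 0 0"

```text
time: 6.15
tool_pos: [0.6927, -0.0038, 0.2328]
tool_rot: [0.998, -0.069, 0.0, 0.0]
ft_force: [0.0, -0.3, -0.1]
finger_gap: -0.0002
```

play_rows --series "-14 -8 0 0;-32 -27 0 0;-32 -27 0 0;-32 -27 0 0;-32 -27 0 0;-32 -27 0 0;-32 -27 0 0;-32 -27 0 0;-32 -27 0 0;-32 -27 0 0;-32 -27 0 0;0 0 0 0;0 0 0 0;0 0 0 0" --jaw -1

```text
time: 7.55
tool_pos: [0.4014, 0.3165, 0.2323]
tool_rot: [0.998, -0.07, 0.0, 0.0]
ft_force: [-0.4, -0.7, -0.3]
finger_gap: 0.0857
```

```bash
python3 - <<'E'
from h import *
o=observe(); print(o['time'],o['tool_pos'],o['qpos'].round(2),o['ft_force'])
print(R.from_quat(o['tool_rot']).as_matrix().round(3))
p=get_image('wrist'); save(p,'w3'); s=get_image('scene'); save(s,'s3')
I=np.array(p['pixels'])
C=np.array([.5148,.3000,.075]);th=-.14;d=np.array([np.cos(th),np.sin(th),0]);n=np.array([-d[1],d[0],0]);tab=C-.116*d+[0,0,.018]
for nm,X in dict(far=C+.099*d+[0,0,.013],L=C+.099*n+[0,0,.013],R=C-.099*n+[0,0,.013],N=C-.099*d+[0,0,.013],tab=tab+[0,0,.009],end=tab-.0145*d+[0,0,.009]).items():print(nm,fproj(p,X).round(1))
E
```

```text
7.55 [0.40137638 0.31645519 0.23230543] [-0.79  0.54  0.05  1.91 -0.04  0.69 -2.43] [-0.35691238 -0.73853051 -0.25999458]
[[ 0.99  -0.139  0.001]
 [-0.139 -0.99  -0.001]
 [ 0.001  0.001 -1.   ]]
far [257.9 -33.2]
L [156.6  65.4]
R [359.1  65.6]
N [257.7 161.9]
tab [257.7 182.4]
end [257.7 196.7]
```

View pics/w3.png

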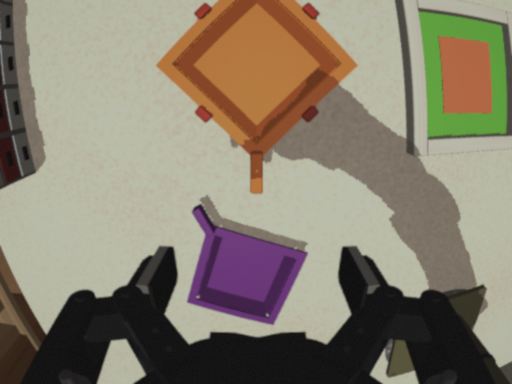

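View pics/s3.png

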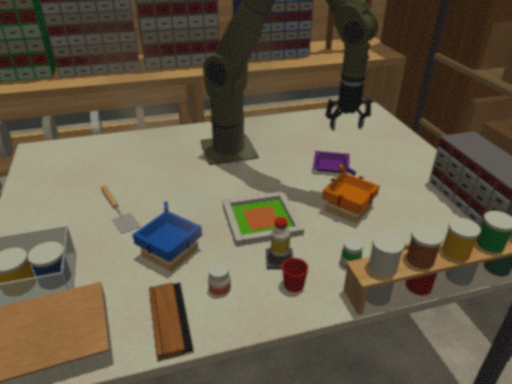

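The wrist picture shows the tab along the tool axis at columns 257, rows 150–192, and the tool is aligned with it. It sits about 2–3 mm further along tool x than predicted. I descend.

play_rows --series "2 0 20 0;0 0 30 0;0 0 30 0;0 0 30 0;0 0 20 0;0 0 15 0;0 0 10 0;0 0 4 0;0 0 0 0;0 0 0 0"

```text
time: 8.65
tool_pos: [0.4031, 0.3173, 0.0739]
tool_rot: [0.998, -0.07, 0.0, -0.0]
ft_force: [0.1, -0.0, -0.1]
finger_gap: 0.0854
```

```bash
python3 - <<'E'
from h import *
o=observe(); print(o['time'],o['tool_pos'],o['ft_force'])
p=get_image('wrist'); save(p,'w4')
E
```

```text
8.65 [0.40305203 0.31728951 0.07385617] [ 0.08484995 -0.00689752 -0.05391025]
```

View pics/w4.png

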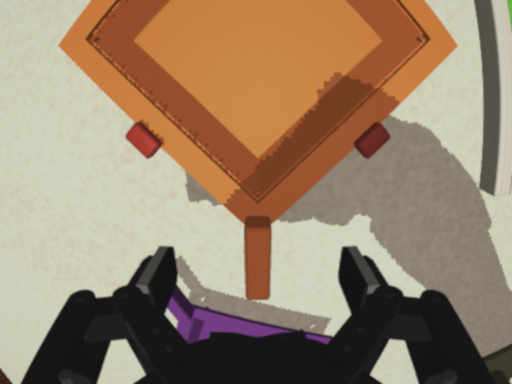

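The tab at columns 247–270, rows 218–298, lies midway between the fingers. I close on it.

play_rows --series "0 0 0 0;0 0 0 0;0 0 0 0;0 0 0 0;0 0 0 0;0 0 0 0;0 0 0 0;0 0 0 0" --jaw 1 --squeeze 50

```text
time: 9.5
tool_pos: [0.4025, 0.3172, 0.0734]
tool_rot: [0.998, -0.07, 0.0, -0.0]
ft_force: [-0.4, -0.9, 2.9]
finger_gap: 0.0114
```

play_rows --series "0 0 -3 0;0 0 -4 0;0 0 -4 0;0 0 -4 0;1 0 -4 0;0 0 -4 0;0 0 -4 0;0 0 0 0;0 0 0 0"

```text
time: 10.4
tool_pos: [0.4028, 0.3172, 0.1005]
tool_rot: [0.998, -0.069, -0.0, -0.0]
ft_force: [-1.0, -0.1, -0.3]
finger_gap: 0.0108
```

```bash
python3 - <<'E'
from h import *
o=observe(); print(o['time'],o['tool_pos'],o['ft_force'],o['moment'])
p=get_image('wrist'); save(p,'w5')
s=get_image('scene'); I=np.array(s['pixels'])[110:230,290:410]; cv2.imwrite('pics/s5.png',cv2.resize(I,None,fx=5,fy=5,interpolation=cv2.INTER_CUBIC)[:,:,::-1])
E
```

```text
10.4 [0.40284262 0.31722257 0.1005424 ] [-0.96720601 -0.11781314 -0.27367615] [-0.04537541  0.17863205 -0.07454264]
```

View pics/w5.png

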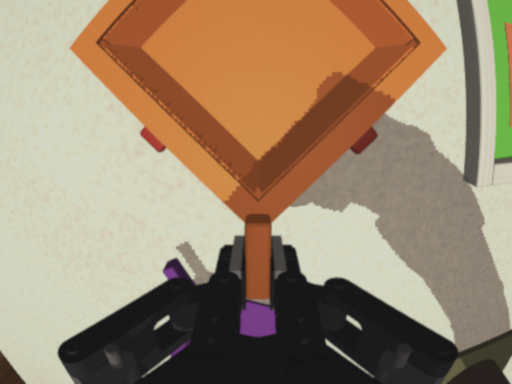

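View pics/s5.png

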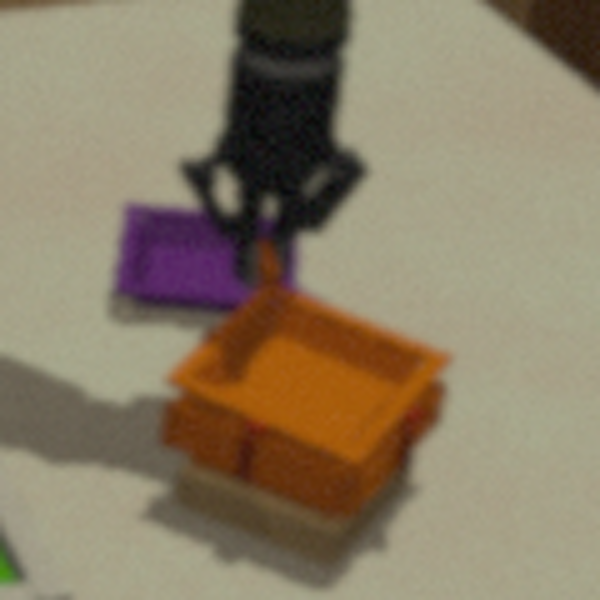

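The tray tips: its near corner is up while the far end is still at the stack. I estimate the tilt by fitting the model to the wrist picture.

```bash
cat >> h.py <<'E'
def traypts(tab,th,pit):
    d=np.array([np.cos(th)*np.cos(pit),np.sin(th)*np.cos(pit),-np.sin(pit)]); n=np.array([-np.sin(th),np.cos(th),0]); z=np.cross(d,n)
    C=tab+.116*d-.018*z
    return dict(C=C,L=C+.099*n+.013*z,R=C-.099*n+.013*z,far=C+.099*d+.013*z,end=tab-.0145*d+.009*z,tr=tab+.0*d+.009*z)
E
python3 - <<'E'
from h import *
o=observe();p=get_image('wrist')
g=o['tool_pos']+R.from_quat(o['tool_rot']).apply([0,0,-grip_depth])
for pit in (0,.05,.1,.15,.2):
    t=traypts(g,-.14,pit); print(pit,*[(k,fproj(p,t[k]).round(0)) for k in('L','R','end')],'farz',t['far'][2].round(3))
E
```

```text
0 ('L', array([58., 41.])) ('R', array([457.,  41.])) ('end', array([257., 301.])) farz 0.114
0.05 ('L', array([64., 43.])) ('R', array([451.,  43.])) ('end', array([257., 301.])) farz 0.103
0.1 ('L', array([70., 45.])) ('R', array([445.,  45.])) ('end', array([257., 301.])) farz 0.093
0.15 ('L', array([76., 48.])) ('R', array([439.,  48.])) ('end', array([257., 301.])) farz 0.082
0.2 ('L', array([81., 51.])) ('R', array([434.,  51.])) ('end', array([257., 301.])) farz 0.071
```

Pitch is about 0.11 rad with the far corner at about 0.09 m, so it still rests. I tip further.

play_rows --series "1 0 -4 0;0 0 -4 0;1 0 -4 0;0 0 -4 0;0 0 -3 0;0 0 0 0;0 0 0 0"

```text
time: 11.25
tool_pos: [0.4056, 0.3167, 0.1193]
tool_rot: [0.998, -0.07, 0.0, -0.0]
ft_force: [0.3, -0.5, -0.5]
finger_gap: 0.0114
```

```bash
python3 - <<'E'
from h import *
o=observe(); print(o['time'],o['tool_pos'],o['ft_force'],o['moment'],o['finger_gap'])
p=get_image('wrist'); save(p,'w6')
g=o['tool_pos']+R.from_quat(o['tool_rot']).apply([0,0,-grip_depth])
for pit in (0.1,.14,.18,.22,.26):
    t=traypts(g,-.14,pit); print(pit,*[(k,fproj(p,t[k]).round(0)) for k in('L','R','end')],'farz',t['far'][2].round(3))
s=get_image('scene'); I=np.array(s['pixels'])[110:230,290:410]; cv2.imwrite('pics/s6.png',cv2.resize(I,None,fx=5,fy=5,interpolation=cv2.INTER_CUBIC)[:,:,::-1])
E
```

```text
11.25 [0.40555356 0.31672889 0.11934573] [ 0.31548196 -0.50766572 -0.5111839 ] [ 0.01259174  0.09923417 -0.00911347] 0.0114320016771704
0.1 ('L', array([70., 45.])) ('R', array([445.,  45.])) ('end', array([257., 301.])) farz 0.112
0.14 ('L', array([75., 47.])) ('R', array([440.,  48.])) ('end', array([257., 301.])) farz 0.103
0.18 ('L', array([79., 50.])) ('R', array([436.,  50.])) ('end', array([257., 301.])) farz 0.095
0.22 ('L', array([83., 52.])) ('R', array([432.,  53.])) ('end', array([257., 301.])) farz 0.086
0.26 ('L', array([87., 55.])) ('R', array([428.,  56.])) ('end', array([257., 301.])) farz 0.078
```

View pics/w6.png

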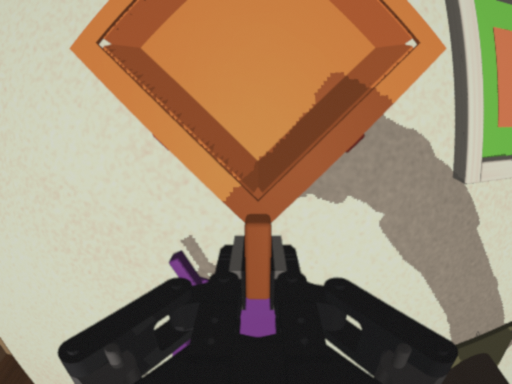

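View pics/s6.png

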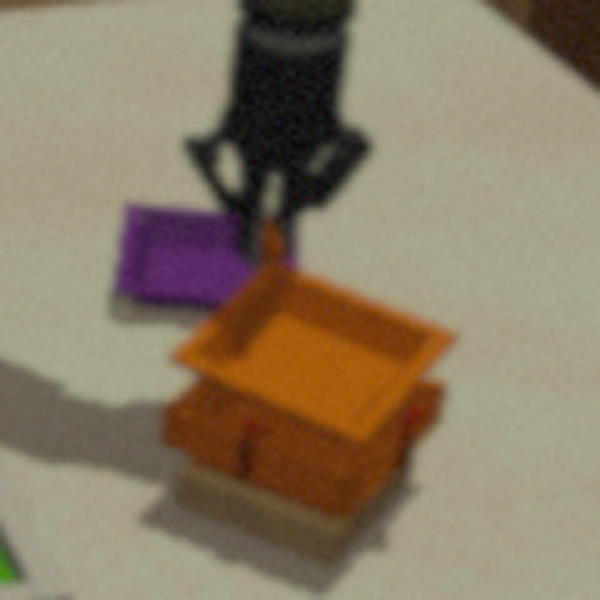

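The wrist picture still shows L at (72,47) and R at (445,47). So the pitch stayed at about 0.11 rad and the whole tray rose, because the pads hold the tilt. I loosen the squeeze so gravity lets the far corner sink back onto the stack.

play_rows --series "0 0 0 0;0 0 0 0;0 0 0 0;0 0 0 0" --squeeze 20

```text
time: 11.75
tool_pos: [0.4055, 0.3167, 0.1192]
tool_rot: [0.998, -0.07, -0.0, 0.0]
ft_force: [-0.4, 0.2, -2.0]
finger_gap: 0.0115
```

```bash
python3 - <<'E'
from h import *
o=observe(); print(o['time'],o['tool_pos'],o['ft_force'],o['moment'],o['finger_gap'])
p=get_image('wrist'); save(p,'w7')
E
```

```text
11.75 [0.40546186 0.31668312 0.1192024 ] [-0.44271738  0.22778449 -1.98480138] [0.00392708 0.09555435 0.05109705] 0.011463945105880143
```

View pics/w7.png

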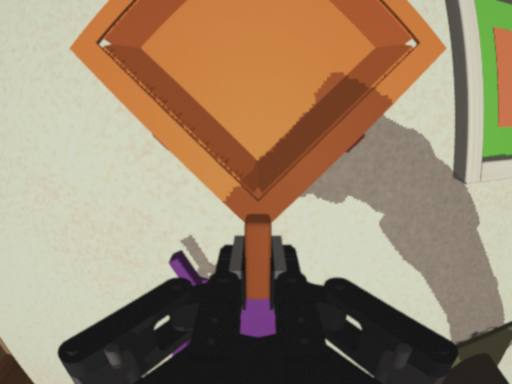

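It held even at 20 N, and I need it to pivot. Setting the jaw target close to the present opening should lighten the grip gradually.

play_rows --series "0 0 0 0;0 0 0 0" --jaw 0.77

```text
time: 12.0
tool_pos: [0.4055, 0.3167, 0.1193]
tool_rot: [0.998, -0.07, 0.0, 0.0]
ft_force: [0.4, 0.3, 0.7]
finger_gap: 0.0115
```

play_rows --series "0 0 0 0;0 0 0 0" --jaw 0.75

```text
time: 12.2
tool_pos: [0.4055, 0.3167, 0.1193]
tool_rot: [0.998, -0.07, 0.0, 0.0]
ft_force: [-0.3, -1.0, -0.5]
finger_gap: 0.0113
```

```bash
cat > look.py <<'E'
import sys
from h import *
o=observe(); print(o['time'],o['tool_pos'],o['ft_force'].round(2),o['moment'].round(3),o['finger_gap'])
p=get_image('wrist'); save(p,sys.argv[1])
I=np.array(p['pixels']).astype(int); m=(I[...,0]>100)&(I[...,1]<I[...,0]*.7)&(I[...,2]<I[...,1]*.75); m[120:]=0
xs=np.nonzero(m.sum(0)>1)[0]; print('L/R cols',xs.min(),xs.max(),np.nonzero(m[:,xs.min()+2])[0].mean(),np.nonzero(m[:,xs.max()-2])[0].mean())
E
python3 look.py w8
```

```text
12.2 [0.40549161 0.31669701 0.11925825] [-0.26 -0.95 -0.51] [-0.034  0.057 -0.024] 0.011250445517929529
L/R cols 71 511 47.5 75.0
```

View pics/w8.png

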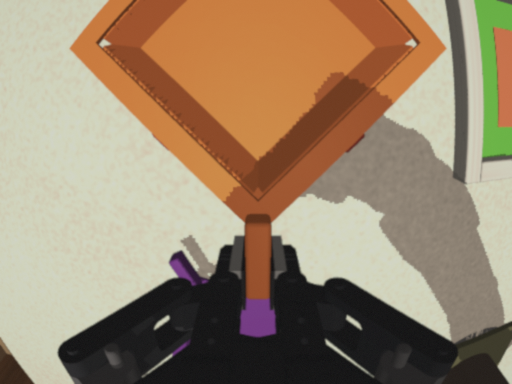

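No change. A brisk upward jerk should use the tray's inertia to pivot it in the light grip.

play_rows --series "0 0 -45 0;0 0 0 0;0 0 0 0;0 0 0 0"

```text
time: 12.65
tool_pos: [0.405, 0.3164, 0.1638]
tool_rot: [0.998, -0.07, -0.0, 0.0]
ft_force: [0.4, -0.0, -0.7]
finger_gap: 0.0113
```

```bash
python3 look.py w9
```

```text
12.65 [0.40499147 0.31638618 0.16375481] [ 0.45 -0.04 -0.66] [-0.042  0.073 -0.035] 0.01130544657032314
L/R cols 71 511 47.5 79.0
```

View pics/w9.png

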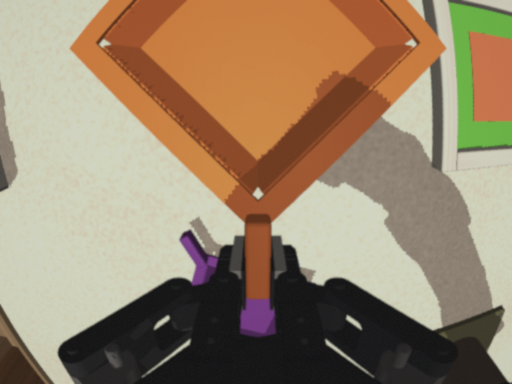

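The jerk changed nothing, as the pads hold the pivot firmly. Instead I will use the stack as a stop: lower the far end back into the nest just above resting, then push the tray forward. Its far wall meets the nest well below the tab, which forces the pitch up.

play_rows --series "0 0 -5 0;0 0 20 0;0 0 15 0;0 0 12 0;0 0 8 0;0 0 5 0;0 0 0 0;0 0 0 0"

```text
time: 13.5
tool_pos: [0.4057, 0.3168, 0.1095]
tool_rot: [0.998, -0.07, 0.0, -0.0]
ft_force: [0.7, -0.1, -0.2]
finger_gap: 0.0114
```

play_rows --series "2 0 0 0;2 0 0 0;0 0 0 0"

```text
time: 13.8
tool_pos: [0.4101, 0.3162, 0.1096]
tool_rot: [0.998, -0.07, 0.001, -0.0]
ft_force: [0.2, -0.2, -0.3]
finger_gap: 0.0112
```

play_rows --series "2 0 0 0;2 0 0 0;0 0 0 0"

```text
time: 14.1
tool_pos: [0.4139, 0.3155, 0.1093]
tool_rot: [0.998, -0.07, 0.0, -0.0]
ft_force: [-0.4, 0.7, -0.7]
finger_gap: 0.0112
```

```bash
python3 look.py w10; python3 - <<'E'
from h import *
s=get_image('scene'); I=np.array(s['pixels'])[110:230,290:410]; cv2.imwrite('pics/s10.png',cv2.resize(I,None,fx=5,fy=5,interpolation=cv2.INTER_CUBIC)[:,:,::-1])
E
```

```text
14.1 [0.41385563 0.31554813 0.10930431] [-0.38  0.67 -0.73] [-0.021  0.082 -0.011] 0.011172693198343159
L/R cols 71 511 47.5 77.5
```

View pics/w10.png

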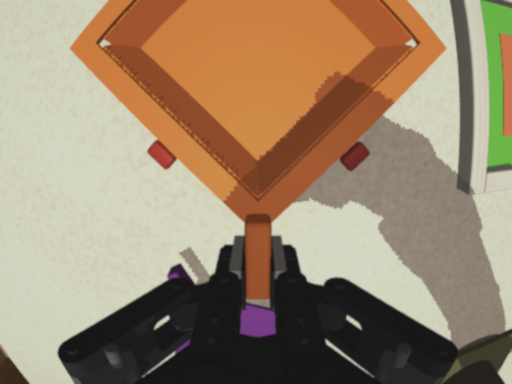

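View pics/s10.png

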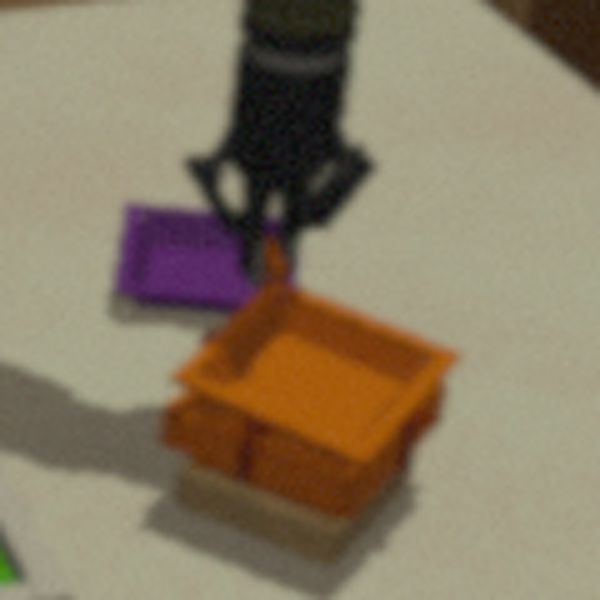

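No contact yet. I go a little lower and push on.

play_rows --series "0 0 3 0;0 0 2 0;2 0 0 0;2 0 0 0;0 0 0 0"

```text
time: 14.7
tool_pos: [0.4174, 0.3152, 0.1044]
tool_rot: [0.998, -0.069, 0.0, -0.0]
ft_force: [-2.6, 0.2, 3.2]
finger_gap: 0.0109
```

play_rows --series "2 0 0 0;2 0 0 0;0 0 0 0"

```text
time: 15.0
tool_pos: [0.4177, 0.3147, 0.1039]
tool_rot: [0.998, -0.068, -0.003, 0.001]
ft_force: [-9.1, 0.9, 4.8]
finger_gap: 0.0113
```

```bash
python3 look.py w11
```

```text
15.0 [0.41766082 0.3146706  0.1038868 ] [-9.1   0.85  4.81] [0.213 1.25  0.043] 0.011276338969377596
L/R cols 68 511 46.5 78.5
```

Contact now: −9 N along x. I raise the tab while keeping the forward push.

play_rows --series "1 0 -2 0;1 0 -2 0;1 0 -2 0;0 0 0 0"

```text
time: 15.45
tool_pos: [0.4217, 0.3142, 0.1098]
tool_rot: [0.998, -0.069, -0.002, 0.001]
ft_force: [-0.3, 0.6, -0.4]
finger_gap: 0.0111
```

```bash
python3 look.py w12
```

```text
15.45 [0.42168404 0.3141544  0.10982679] [-0.35  0.63 -0.39] [ 0.03   0.066 -0.038] 0.011122965420138912
L/R cols 70 511 47.0 81.0
```

The far wall rides up the sloped nest (net moment the wrong way), so that lever is no good. Better plan: set the tray back down and re-grip only the outermost top corner of the tab. The small patch then acts as a hinge, so the far corner stays down while I lift. First I set it back.

play_rows --series "-6 0 -5 0;-6 0 0 0;-5 0 0 0;0 0 5 0;0 0 5 0;0 0 5 0;0 0 5 0;0 0 5 0;-1 0 5 0;0 0 5 0;-1 0 4 0;0 0 2 0;0 0 0 0;0 0 0 0"

```text
time: 16.9
tool_pos: [0.4059, 0.3169, 0.0743]
tool_rot: [0.998, -0.07, 0.0, -0.0]
ft_force: [1.9, 0.1, 2.1]
finger_gap: 0.0114
```

```bash
python3 look.py w13; python3 - <<'E'
from h import *
s=get_image('scene'); I=np.array(s['pixels'])[110:230,290:410]; cv2.imwrite('pics/s13.png',cv2.resize(I,None,fx=5,fy=5,interpolation=cv2.INTER_CUBIC)[:,:,::-1])
E
```

```text
16.9 [0.40594047 0.31687062 0.07434694] [1.91 0.12 2.11] [-0.004 -0.669  0.005] 0.011395656057063878
L/R cols 47 468 40.5 40.5
```

View pics/w13.png

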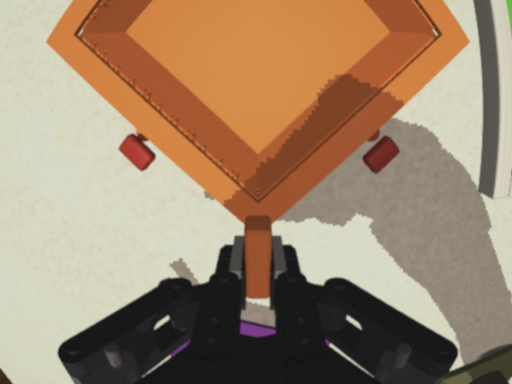

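View pics/s13.png

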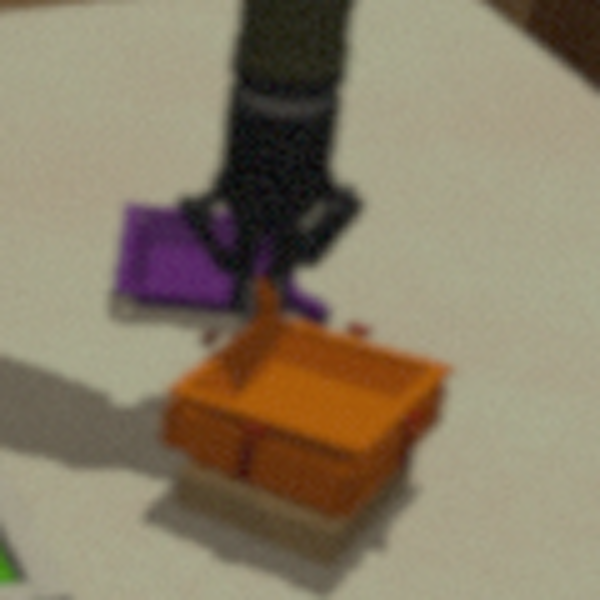

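The tray now sits slightly nose-down at the tab, because it is 3 mm too far forward. I shift back and release so it can settle.

play_rows --series "-2 0 -1 0;-2 0 0 0;0 0 0 0"

```text
time: 17.3
tool_pos: [0.4019, 0.3169, 0.0753]
tool_rot: [0.998, -0.07, 0.0, 0.0]
ft_force: [2.7, -0.9, 0.5]
finger_gap: 0.0115
```

play_rows --series "0 0 0 0;0 0 0 0;0 0 0 0;0 0 0 0" --jaw -0.2

```text
time: 17.7
tool_pos: [0.4009, 0.3173, 0.0751]
tool_rot: [0.998, -0.069, -0.0, 0.0]
ft_force: [-0.2, 0.2, -0.4]
finger_gap: 0.0511
```

```bash
python3 look.py w14; python3 - <<'E'
from h import *
s=get_image('scene'); I=np.array(s['pixels'])[110:230,290:410]; cv2.imwrite('pics/s14.png',cv2.resize(I,None,fx=5,fy=5,interpolation=cv2.INTER_CUBIC)[:,:,::-1])
E
```

```text
17.7 [0.40090551 0.31725328 0.07510719] [-0.17  0.24 -0.39] [ 0.028  0.044 -0.041] 0.05106598147190824
L/R cols 49 468 38.0 39.0
```

View pics/w14.png

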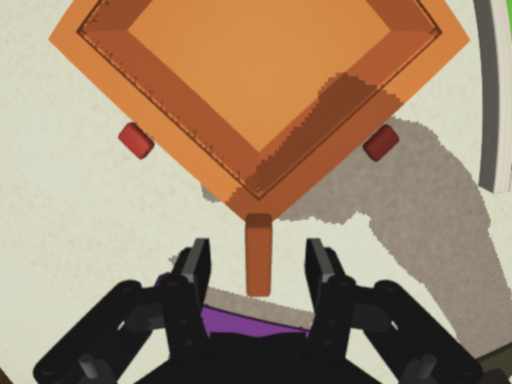

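View pics/s14.png

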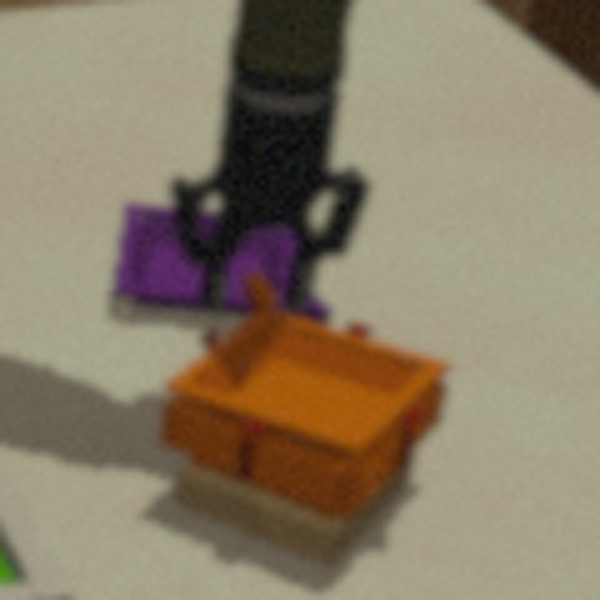

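The tray stuck slightly far-side-up in the nest. A hinge grip on the tab's end will sort that too. I compute where the tab's end is.

```bash
python3 - <<'E'
from h import *
p=get_image('wrist'); o=observe()
for z in (.093,.098,.102): 
    e=fatz(p,(258,296.5),z); print(z,e, R.from_quat(o['tool_rot']).inv().apply(e-o['tool_pos'])*1e3)
I=np.array(p['pixels'])[180:320,188:328]; cv2.imwrite('pics/w14z.png',cv2.resize(I,None,fx=4,fy=4,interpolation=cv2.INTER_CUBIC)[:,:,::-1])
for pit in(-.12,-.08,-.04,0):
  # tab such that near rests
  for tz in (.088,.093):
    t=traypts(np.array([.4025,.3165,tz]),-.14,pit);print(pit,tz,*[(k,fproj(p,t[k]).round(0)) for k in('L','R','end')])
s=get_image('scene')
for pit in(-.12,-.08,-.04,0):
    t=traypts(np.array([.4025,.3165,.093]),-.14,pit);print(pit,*[(k,((proj(s,t[k])-[290,110])*5).round(0)) for k in('L','R','far','end')])
E
```

```text
0.093 [0.38168676 0.31953262 0.093     ] [-19.78729956   0.50130968 -17.78447417]
0.098 [0.38564564 0.31899002 0.098     ] [-15.79278416   0.49104774 -22.78556452]
0.102 [0.38881275 0.31855595 0.102     ] [-12.59717184   0.48283819 -26.78643679]
-0.12 0.088 ('L', array([49., 36.])) ('R', array([467.,  37.])) ('end', array([258., 291.]))
-0.12 0.093 ('L', array([43., 35.])) ('R', array([474.,  36.])) ('end', array([258., 297.]))
-0.08 0.088 ('L', array([55., 37.])) ('R', array([462.,  38.])) ('end', array([258., 291.]))
-0.08 0.093 ('L', array([49., 36.])) ('R', array([468.,  37.])) ('end', array([258., 297.]))
-0.04 0.088 ('L', array([60., 38.])) ('R', array([456.,  39.])) ('end', array([258., 291.]))
-0.04 0.093 ('L', array([55., 37.])) ('R', array([462.,  38.])) ('end', array([258., 297.]))
0 0.088 ('L', array([65., 39.])) ('R', array([451.,  40.])) ('end', array([258., 291.]))
0 0.093 ('L', array([60., 38.])) ('R', array([457.,  39.])) ('end', array([258., 298.]))
-0.12 ('L', array([448., 360.])) ('R', array([160., 382.])) ('far', array([357., 441.])) ('end', array([247., 272.]))
-0.08 ('L', array([447., 366.])) ('R', array([159., 388.])) ('far', array([356., 452.])) ('end', array([247., 272.]))
-0.04 ('L', array([446., 371.])) ('R', array([159., 394.])) ('far', array([354., 464.])) ('end', array([247., 271.]))
0 ('L', array([445., 377.])) ('R', array([158., 400.])) ('far', array([352., 475.])) ('end', array([248., 271.]))
```

View pics/w14z.png

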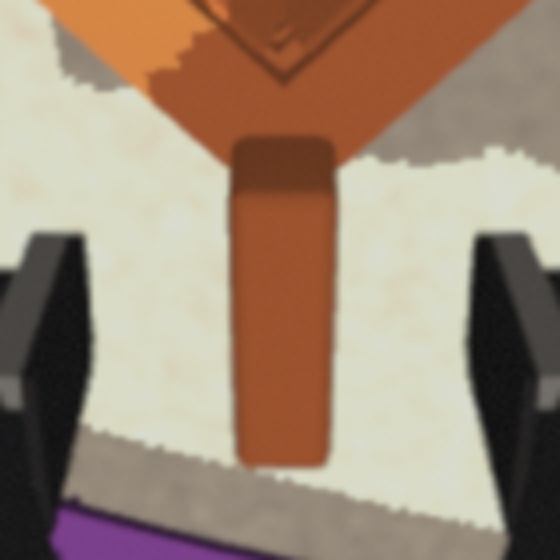

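Fit: pitch about −0.08, tab centre at about (0.4025, 0.3167, 0.093). I grip just the last ~5 mm of the tab, at its upper part.

play_rows --series "-5 0 -5 0;-7 0 -7 0;-7 0 -8 0;0 0 0 0;0 0 0 0"

```text
time: 18.4
tool_pos: [0.3826, 0.3203, 0.0958]
tool_rot: [0.998, -0.069, 0.0, -0.0]
ft_force: [0.7, 0.9, 0.2]
finger_gap: 0.0511
```

play_rows --series "0 0 0 0;0 0 0 0;0 0 0 0;0 0 0 0;0 0 0 0;0 0 0 0" --jaw 1 --squeeze 20

```text
time: 19.0
tool_pos: [0.3828, 0.3198, 0.0952]
tool_rot: [0.998, -0.07, 0.0, 0.0]
ft_force: [-0.2, -0.3, -0.6]
finger_gap: 0.0108
```

```bash
python3 look.py w15
```

```text
19.0 [0.38282044 0.31976798 0.09516408] [-0.25 -0.33 -0.6 ] [-0.078 -0.128  0.017] 0.01079908963620991
L/R cols 73 511 11.0 12.5
```

View pics/w15.png

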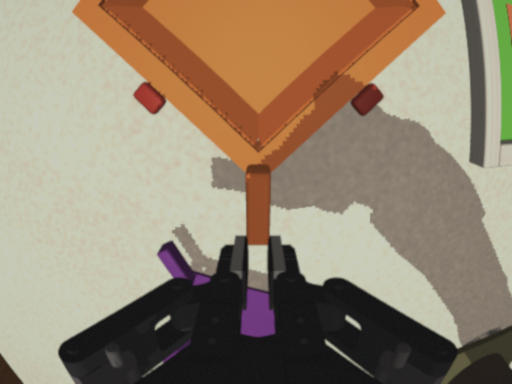

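The pads hold just the tip of the tab (end at row 243, pads from row 237). I lift slowly with a slight pull back.

play_rows --series "-1 0 -2 0;-1 0 -3 0;0 0 -3 0;0 0 -3 0;0 0 -3 0;0 0 -3 0;0 0 -3 0;0 0 0 0"

```text
time: 19.85
tool_pos: [0.3825, 0.3204, 0.116]
tool_rot: [0.998, -0.07, 0.002, -0.001]
ft_force: [6.7, -1.0, -2.4]
finger_gap: 0.0103
```

```bash
python3 look.py w16;python3 - <<'E'
from h import *
s=get_image('scene'); I=np.array(s['pixels'])[110:230,290:410]; cv2.imwrite('pics/s16.png',cv2.resize(I,None,fx=5,fy=5,interpolation=cv2.INTER_CUBIC)[:,:,::-1])
E
```

```text
19.85 [0.38248037 0.32038384 0.11604654] [ 6.7  -1.01 -2.36] [-0.205 -1.293 -0.046] 0.010318664909295361
L/R cols 94 511 22.5 58.0
```

View pics/w16.png

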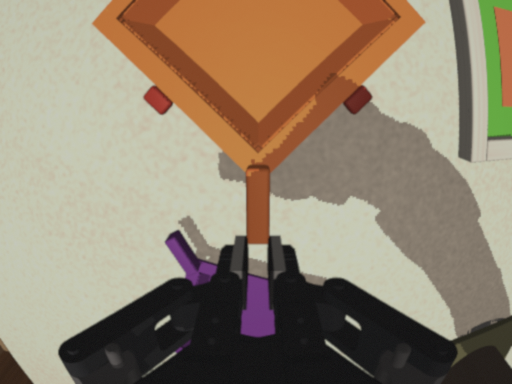

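View pics/s16.png

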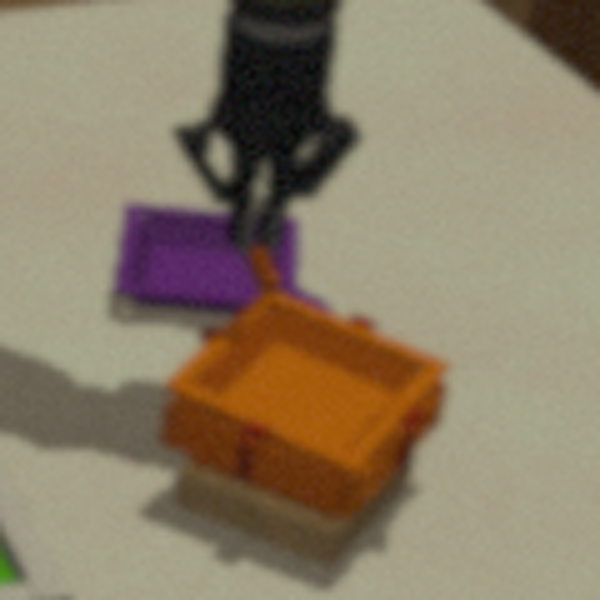

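The hinge works: the tab rises, the far corner is back down. The +6.7 N along x says I should follow the arc forward. I continue.

play_rows --series "2 0 -2 0;1 0 -3 0;1 0 -3 0;0 0 -3 0;1 0 -3 0;0 0 -3 0;1 0 -2 0;0 0 0 0"

```text
time: 20.75
tool_pos: [0.3867, 0.3195, 0.1345]
tool_rot: [0.998, -0.069, 0.0, -0.0]
ft_force: [0.4, 0.4, -0.6]
finger_gap: 0.0104
```

```bash
python3 look.py w17;python3 - <<'E'
from h import *
s=get_image('scene'); I=np.array(s['pixels'])[110:230,290:410]; cv2.imwrite('pics/s17.png',cv2.resize(I,None,fx=5,fy=5,interpolation=cv2.INTER_CUBIC)[:,:,::-1])
E
```

```text
20.75 [0.38671261 0.31947821 0.13454793] [ 0.38  0.4  -0.58] [-0.017  0.095 -0.006] 0.010432946115946569
L/R cols 101 511 29.0 64.0
```

View pics/w17.png

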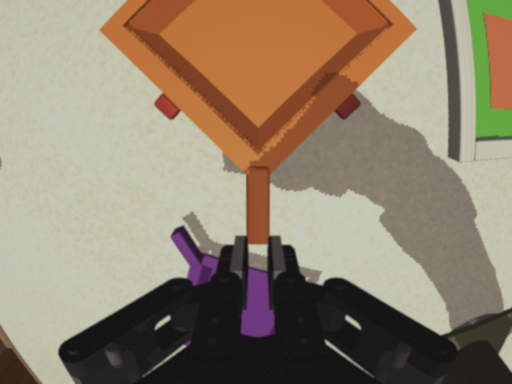

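View pics/s17.png

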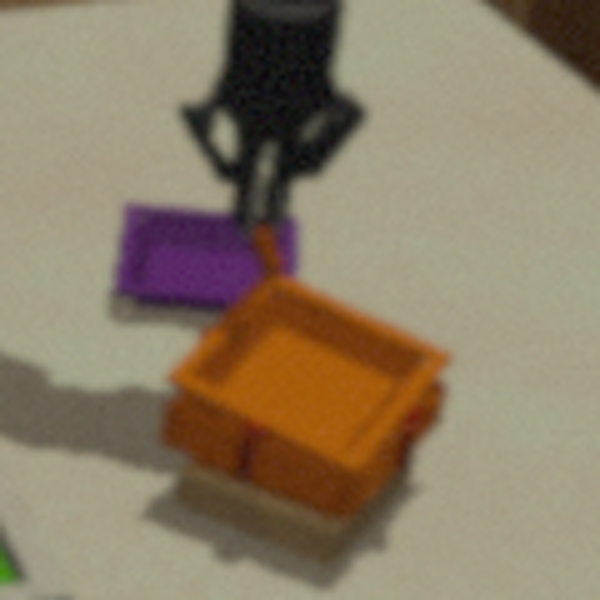

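```bash
cat > fit.py <<'E'
import sys
from h import *
from scipy.optimize import least_squares
a=list(map(float,sys.argv[1:])) # Lc Lr Rc Rr end_row
th=a[5] if len(a)>5 else -.14
o=observe();p=get_image('wrist')
T=R.from_quat(o['tool_rot'])
def pts(c):
    tab=o['tool_pos']+T.apply([c[0],c[1],-c[2]]); return tab,traypts(tab,th,c[3])
def fun(c):
    tab,t=pts(c); return np.r_[fproj(p,t['L'])-a[:2],fproj(p,t['R'])-a[2:4],fproj(p,t['end'])[1]-a[4]]
r=least_squares(fun,[.02,0,.0,.1],x_scale=[.01,.01,.01,.1]); tab,t=pts(r.x); print(r.x.round(4),r.fun.round(1),'tab',tab.round(4),'far',t['far'].round(4),'C',t['C'].round(4))
E
python3 fit.py 101 29 415 29 243
```

```text
[ 0.0156  0.0004 -0.0124  0.1256] [-0.  -0.2 -0.   0.2  0. ] tab [0.4019 0.3168 0.1218] far [0.6125 0.2871 0.0899] C [0.5137 0.3011 0.0894]
```

The fit gives pitch 0.126, far corner at 0.090 m (resting), tab at 0.122 m. I raise the tab another 16 mm.

play_rows --series "1 0 -3 0;0 0 -3 0;1 0 -3 0;1 0 -3 0;0 0 -2 0;1 0 -2 0;0 0 0 0;0 0 0 0"

```text
time: 21.7
tool_pos: [0.3906, 0.3188, 0.1503]
tool_rot: [0.998, -0.07, -0.0, 0.0]
ft_force: [-0.1, 0.2, -0.7]
finger_gap: 0.0105
```

```bash
python3 look.py w18
```

```text
21.7 [0.39058401 0.31878912 0.15026299] [-0.07  0.17 -0.74] [-0.063  0.148 -0.014] 0.010489649721625572
L/R cols 107 511 36.0 68.0
```

View pics/w18.png

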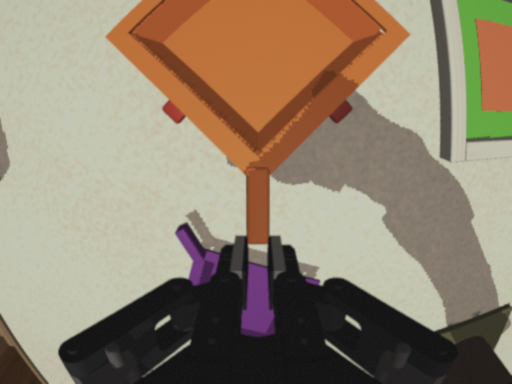

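```bash
python3 fit.py 107 36 409 35 243;python3 - <<'E'
from h import *
s=get_image('scene'); I=np.array(s['pixels'])[110:230,290:410]; cv2.imwrite('pics/s18.png',cv2.resize(I,None,fx=5,fy=5,interpolation=cv2.INTER_CUBIC)[:,:,::-1])
E
```

```text
[ 0.0135  0.0003 -0.0159  0.1698] [-0.1 -0.7 -0.1  0.7  0. ] tab [0.4039 0.3166 0.1342] far [0.6129 0.2871 0.093 ] C [0.5141 0.3011 0.0969]
```

View pics/s18.png

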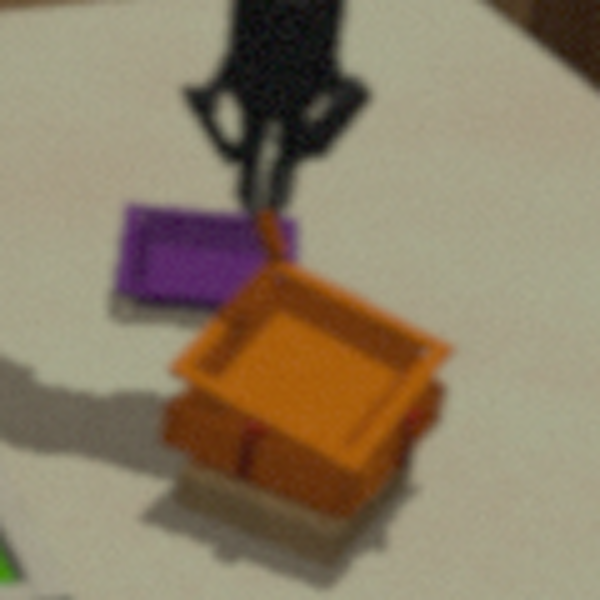

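Pitch is about 0.17 with far at 0.093 m, just over the limit. I go a bit further for margin.

play_rows --series "1 0 -3 0;1 0 -3 0;1 0 -3 0;1 0 -3 0;1 0 -2 0;0 0 0 0;0 0 0 0"

```text
time: 22.55
tool_pos: [0.3956, 0.3181, 0.1643]
tool_rot: [0.998, -0.07, 0.0, -0.0]
ft_force: [-0.1, 0.3, -0.7]
finger_gap: 0.0104
```

```bash
python3 look.py w19; python3 - <<'E'
from h import *
p=get_image('wrist');save(p,'w19b');s=get_image('scene'); I=np.array(s['pixels'])[110:230,290:410]; cv2.imwrite('pics/s19.png',cv2.resize(I,None,fx=5,fy=5,interpolation=cv2.INTER_CUBIC)[:,:,::-1])
E
```

```text
22.55 [0.395612   0.31810772 0.16429595] [-0.09  0.31 -0.7 ] [0.043 0.135 0.013] 0.01043763061299713
L/R cols 112 511 42.5 73.0
```

View pics/w19.png

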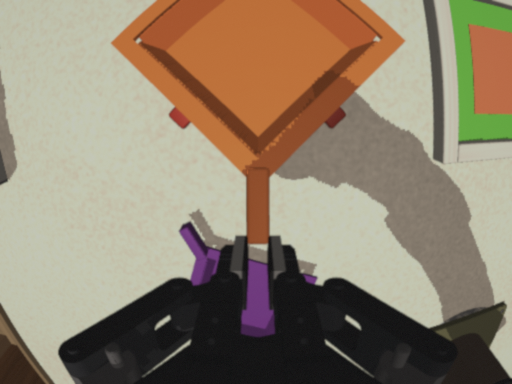

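View pics/s19.png

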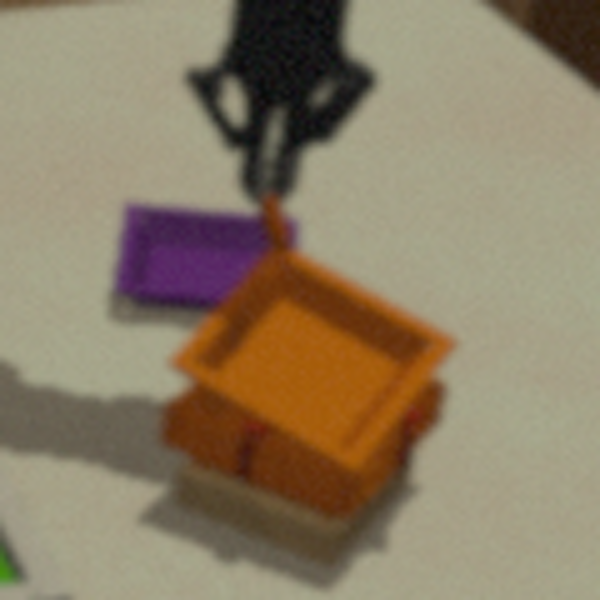

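```bash
python3 fit.py 112.5 42 404 41.5 243
```

```text
[ 0.0112  0.0005 -0.0199  0.2053] [-0.1 -0.5 -0.1  0.5 -0. ] tab [0.4065 0.316  0.1443] far [0.614  0.2867 0.0955] C [0.5154 0.3006 0.103 ]
```

Fit: pitch 0.205 rad (11.7°), far corner at 0.0955 m, tab at 0.144 m, held for about 0.4 s. Step 3 looks met. Now I lower it back along the same arc for a proper full grip.

play_rows --series "-2 0 5 0;-2 0 5 0;-2 0 5 0;-1 0 5 0;-1 0 5 0;-1 0 5 0;-1 0 5 0;-1 0 5 0;0 0 5 0;-1 0 5 0;0 0 5 0;0 0 5 0;0 0 3 0;0 0 0 0;0 0 0 0"

```text
time: 24.25
tool_pos: [0.3837, 0.3198, 0.1013]
tool_rot: [0.998, -0.07, 0.0, 0.0]
ft_force: [-0.3, -0.5, -0.4]
finger_gap: 0.0104
```

```bash
python3 look.py w20
```

```text
24.25 [0.38373433 0.31977145 0.10125566] [-0.34 -0.47 -0.43] [ 0.045  0.079 -0.021] 0.010444612770546865
L/R cols 85 511 19.0 31.5
```

View pics/w20.png

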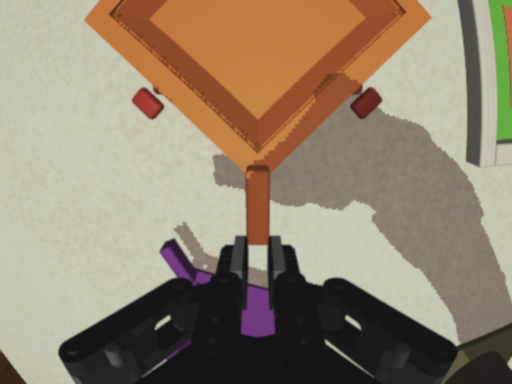

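Nearly flat and well seated. I lower 3 mm more, then open.

play_rows --series "0 0 2 0;0 0 1 0;0 0 0 0"

```text
time: 24.6
tool_pos: [0.3838, 0.3198, 0.0982]
tool_rot: [0.998, -0.07, 0.0, 0.0]
ft_force: [-0.1, 0.2, 0.5]
finger_gap: 0.0108
```

play_rows --series "0 0 0 0;0 0 0 0;0 0 0 0;0 0 0 0;0 0 0 0" --jaw -0.2

```text
time: 25.1
tool_pos: [0.3837, 0.3198, 0.0983]
tool_rot: [0.998, -0.07, 0.0, 0.0]
ft_force: [0.3, 0.2, -0.7]
finger_gap: 0.0509
```

```bash
python3 look.py w21
```

```text
25.1 [0.38372274 0.31976822 0.09828924] [ 0.33  0.19 -0.65] [-0.004 -0.049  0.008] 0.05090872154060626
L/R cols 85 511 18.5 21.0
```

View pics/w21.png

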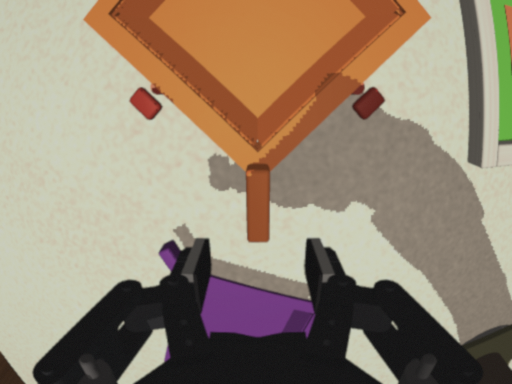

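The tray is seated. I move forward and down to the tab's middle and grip firmly.

play_rows --series "5 0 6 0;7 0 8 0;7 0 9 0;0 0 0 0;0 0 0 0"

```text
time: 25.65
tool_pos: [0.4025, 0.3167, 0.0747]
tool_rot: [0.998, -0.07, -0.0, 0.0]
ft_force: [0.7, 0.2, 0.3]
finger_gap: 0.0514
```

play_rows --series "0 0 0 0;0 0 0 0;0 0 0 0;0 0 0 0;0 0 0 0;0 0 0 0;0 0 0 0" --jaw 1 --squeeze 80

```text
time: 26.35
tool_pos: [0.4024, 0.3174, 0.0756]
tool_rot: [0.998, -0.069, 0.0, -0.0]
ft_force: [-0.8, 0.3, 5.9]
finger_gap: 0.0107
```

```bash
python3 look.py w22
```

```text
26.35 [0.4023753  0.31737786 0.07561558] [-0.82  0.34  5.9 ] [0.015 0.253 0.026] 0.010696620265226848
L/R cols 61 453 44.0 43.5
```

View pics/w22.png

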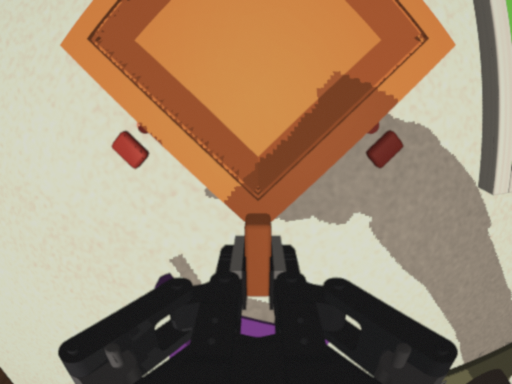

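play_rows --series "0 0 -3 0;0 0 -5 0;0 0 -8 0;0 0 -10 0;0 0 -15 0;0 0 -20 0;0 0 -20 0;0 0 -20 0;0 0 -20 0;0 0 -20 0;0 0 -15 0;0 0 -10 0;0 0 -5 0;0 0 0 0;0 0 0 0"

```text
time: 27.9
tool_pos: [0.4021, 0.3169, 0.2458]
tool_rot: [0.998, -0.07, -0.0, 0.0]
ft_force: [0.6, -0.8, -0.9]
finger_gap: 0.0107
```

```bash
python3 look.py w23; python3 -c "
from h import *
print(observe()['qpos'].round(2))"
```

```text
27.9 [0.40214757 0.3168584  0.24577029] [ 0.62 -0.76 -0.9 ] [-0.005  0.111 -0.017] 0.010694329506012906
L/R cols 62 485 44.0 82.0
[-0.79  0.52  0.05  1.89 -0.04  0.73 -2.43]
```

View pics/w23.png

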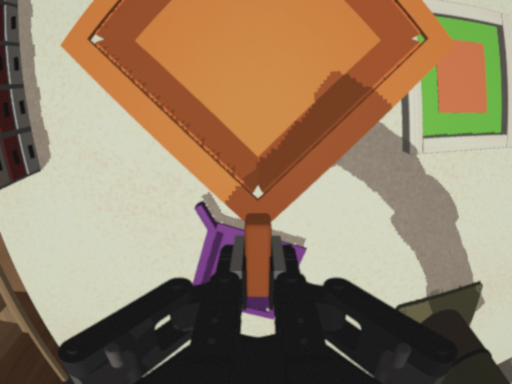

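The tray is level and free, held by the tab. Now I turn it and carry it over the screen.

play_rows --series "0 0 0 -0.05;0 0 0 -0.1;0 0 0 -0.1;0 0 0 -0.1;0 0 0 -0.1;0 0 0 -0.1;0 0 0 -0.1;0 0 0 -0.1;0 0 0 -0.1;0 0 0 -0.05;0 0 0 0"

```text
time: 29.05
tool_pos: [0.4022, 0.3167, 0.2455]
tool_rot: [0.929, 0.371, -0.001, 0.0]
ft_force: [-0.2, 0.1, -1.9]
finger_gap: 0.0106
```

play_rows --series "-6 7 0 0;-12 13 0 0;-17 19 0 0;-17 19 0 0;-17 19 0 0;-17 19 0 0;-17 19 0 0;-17 19 0 0;-17 19 0 0;-17 19 0 0;-17 19 0 0;-17 19 0 0;-17 19 0 0;-17 19 0 0;-17 20 0 0;-17 20 0 0;-14 17 0 0;-10 10 0 0;-4 5 0 0;0 0 0 0"

```text
time: 31.05
tool_pos: [0.4166, -0.1118, 0.2463]
tool_rot: [0.929, 0.37, -0.0, 0.0]
ft_force: [-0.2, 0.3, -0.8]
finger_gap: 0.0105
```

play_rows --series "0 0 0 0;0 0 0 0;0 0 0 0;0 0 0 0"

```text
time: 31.45
tool_pos: [0.4175, -0.1099, 0.2463]
tool_rot: [0.928, 0.372, 0.0, -0.0]
ft_force: [-0.6, 1.3, -1.9]
finger_gap: 0.0104
```

```bash
python3 look.py w24; python3 - <<'E'
from h import *
o=observe(); m=R.from_quat(o['tool_rot']).as_matrix(); print('C est',o['tool_pos']+m[:,0]*.116, np.abs(o['joint_velocities']).max(),o['qpos'].round(2))
s=get_image('scene'); save(s,'s24'); t=get_image('top'); save(t,'t24')
E
```

```text
31.45 [ 0.41751509 -0.1098727   0.24630384] [-0.58  1.28 -1.93] [-0.098  0.105 -0.012] 0.010405510688633969
L/R cols 62 511 44.0 109.5
C est [ 0.50143341 -0.02996698  0.2463108 ] 0.0030622847272510512 [ 0.33  0.43 -0.26  2.1   0.18  0.64 -0.86]
```

View pics/s24.png

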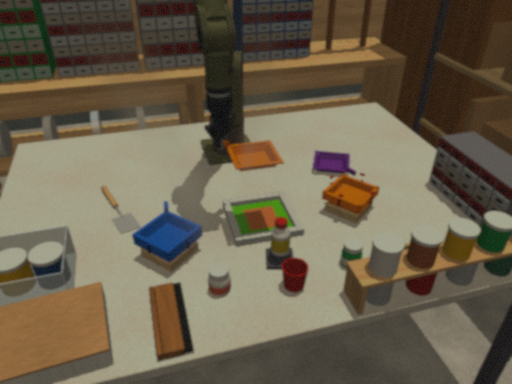

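View pics/t24.png

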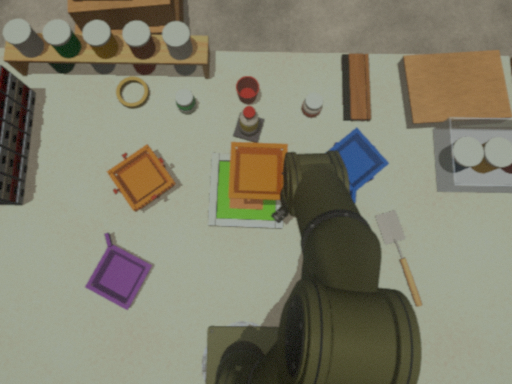

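View pics/w24.png

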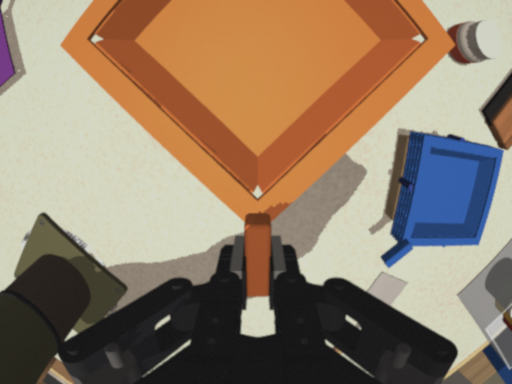

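The tray hangs level over the screen, about 27 mm short of centre in y. I correct that.

play_rows --series "4 -7 0 0;5 -9 0 0;4 -8 0 0;0 0 0 0;0 0 0 0;0 0 0 0;0 0 0 0;0 0 0 0;0 0 0 0"

```text
time: 32.5
tool_pos: [0.4103, -0.0843, 0.2463]
tool_rot: [0.929, 0.371, -0.0, 0.0]
ft_force: [-0.4, -0.2, -0.4]
finger_gap: 0.0103
```

```bash
python3 - <<'E'
from h import *
o=observe(); m=R.from_quat(o['tool_rot']).as_matrix(); C=o['tool_pos']+m[:,0]*.116; print('C est',C, np.abs(o['joint_velocities']).max(),o['finger_gap'],o['time'])
t=get_image('top'); save(t,'t25'); s=get_image('scene');save(s,'s25')
print(proj(t,C+[0,0,.013]))
for n in ['jar_white','jar_green','pot','tray']: print(n,[(round(r['conf'],2),np.round(r['position'],1)) for r in regions_of(t,n)][:2])
E
```

```text
C est [ 0.49439688 -0.00433651  0.24625848] 0.0020982889931296235 0.010288805718761238 32.5
[247.30521414 172.02631116]
jar_white [(0.64, array([314.2, 103.2]))]
jar_green [(0.8, array([185.7,  98. ]))]
pot [(0.97, array([247.7,  90.3]))]
tray [(0.8, array([116.9, 273.9])), (0.79, array([247.4, 171.9]))]
```

View pics/t25.png

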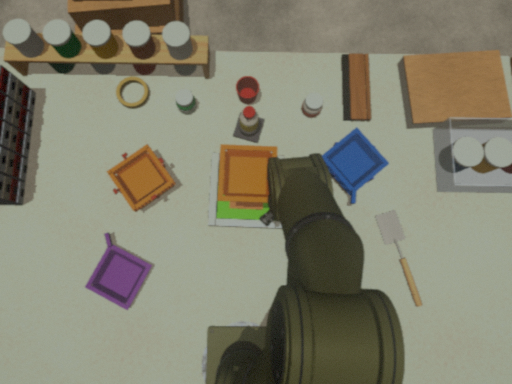

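View pics/s25.png

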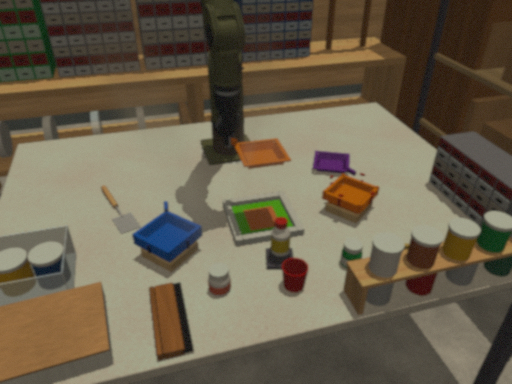

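The tray centre is within about 5 mm of the screen's centre, and the jars and cup are unmoved. Before handing in I cross-check the step 3 tilt with the scene picture taken then.

```bash
python3 - <<'E'
from h import *
s=get_image('scene'); a=cv2.imread('pics/s19.png')
for pit,tz,c in((.205,.1443,(255,255,0)),(.15,.1443,(255,0,255)),(.25,.1443,(0,255,0))):
    t=traypts(np.array([.4065,.316,tz]),-.14,pit)
    for k in ('L','R','far','end'):
        u=(proj(s,t[k])-[290,110]+.5)*5; cv2.circle(a,tuple(int(x) for x in u),4,c,-1)
cv2.imwrite('pics/s19m.png',a)
E
```

```text
(no output)
```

View pics/s19m.png

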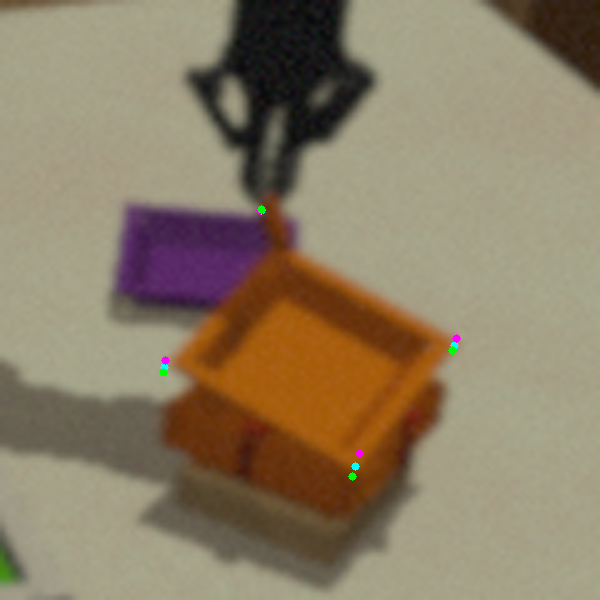

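The scene picture agrees with about 0.2 rad and the far corner down. I hand in.

```bash
python3 -c "
from bench import *
print(close_job()); o=observe(); print(o['time'],o['tool_pos'],o['finger_gap'])"
```

```text
the job is handed in; nothing more can be done
None
the job is handed in; nothing more can be done
```

I handed the job in at about 33 s of the 53 s allowed. All my last checks passed, but the job reports no verdict.

- **Cap:** I pressed it with the shut fingers until it stopped. The force rose from 7 to 16 N with no further travel, 6 mm below the cap's rest height. I then lifted clear so it could spring back. I did not measure its return directly.
- **Peel:** On the first lift, with a full grip on the tab, the tray tipped only about 0.11 rad. It then came off the stack whole, because the pads would not let it pivot. A lighter grip, a quick jerk and pushing it against the stack did not help. I set it back and re-gripped only the tip of the tab as a hinge. It then tipped to about 0.205 rad (11.7°), with the tab at about 0.144 m and the far corner at about 0.0955 m. I held that for about 0.4 s. The scene picture agrees with the wrist picture on the tilt; the far corner is only about 5 mm inside its 0.1 m limit, by my estimate.
- **Finish:** I lowered the tray, gripped the tab fully at 80 N and carried it over the screen.
    - Its centre is at about (0.494, −0.004, 0.246), within about 5 mm of the screen's centre.
    - It looked level and still, and was clear of the stacks and canister.
- **Jars and cup:** In the top pictures from the start and the end they sit within about 3 pixels (under 1 cm) of where they stood.

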